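# Turn the briar carousel to the stepped blank

### The arm

A 7-joint arm with a two-finger parallel gripper is mounted at the origin on the work surface. World frame = base frame: x ahead of the robot, y to its left, z up, the work surface at z = 0. Lengths are in m, angles in rad, forces in N, time in s.
With the tool pointing down it reaches from about 0.35 to 0.9 m from the base axis. Payload 7.2 kg.
Tool frame: the origin (TCP) lies at the centre of the arm's flange, where the gripper is bolted on; the fingertips stand 182 mm ahead of it and the grasp point (between the pads) lies 163 mm ahead of it; x points along the fingers, y is the direction in which the jaws open and shut, and the axes are right-handed (so a half turn about x gives the same grasp; the last joint's range is limited). The gripper opens to 88 mm and grips with 3 to 60 N. Pads are 20 mm wide; open, the fingers measure 115 mm over their backs; the gripper's body (75 mm by 178 mm) begins 61 mm behind the grasp point.
Start: joints at [1.233, 0.411, -0.013, 1.596, 0.006, 1.134, -0.082], TCP at [0.167, -0.602, 0.405] pointing down, gripper open.
Joint ranges: [-2.95, 2.95], [-0.29, 1.99], [-1.47, 1.44], [0.14, 2.54], [-1.03, 4.17], [0.13, 1.85], [-2.86, 2.86]. Speed limits (rad/s): [2.39, 2.39, 3.01, 3.01, 3.14, 3.14, 3.14].

### API

Orientations are given as [roll, pitch, yaw] about the fixed x, y, z axes, in that order (R = Rz(yaw) Ry(pitch) Rx(roll)).
In Python, from station import * gives the robot as it stands. The module is installed in compiled form; this text tells all that it offers.
- The arm moves only by the tool move_arm, never from a script. Its argument "commands" is a list of rows, each an object of numbers: "jaw": the gripper's target within -1 to 1 (fully open at 1, half-way at 0, shut at -1); "dx", "dy", "dz": the shift along the tool's x, y, z each as a share of 0.05 m, from -1 to 1; "wx", "wy", "wz": the turn, a rotation vector about the tool's x, y, z each as a share of 4 degrees, from -1 to 1. In form: [{"jaw": .., "dx": .., "dy": .., "dz": .., "wx": .., "wy": .., "wz": ..}, ...]. A call has 1 to 20 rows; each row shifts and turns the commanded pose from where the row before left it, along the tool's axes as they then stand; what a row does not reach is not made up. A row lasts 1/10 s, in which the tool goes at most 50 mm and 8.59 degrees, less where a joint would pass 70% of its speed; a pose out of reach is approached as far as the arm can. A call with a number of a shift or a turn outside -1 to 1 is refused whole. A call with a gripper value outside its range is refused whole. The fingers move at their own pace and stop on an object; the grip force is fixed at half the most. Time passes only in rows, so rows that do not move let the fingers close. It gives the time, the measured TCP pose, the force and the opening at its end, in the units of the state.
- sense(): the state, without advancing time (a new reading comes with each control period).
- snapshot(name): name is "scene" or "top" or "wrist"; returns a dict with "img" (480x640x3 uint8, red, green, blue), "mtx" (3x3 intrinsics, pixels), "k1" (the pictures are not rectified: a ray, as slopes to the right and down, at radius r is drawn at 1 + k1 r^2 times it, then the intrinsics apply), "R" (3x3) and "t" (3): a world point X has camera coordinates R X + t; the wrist camera has in their place "tool_from_camera" (4x4, takes a point from camera to tool coordinates, whose origin is the TCP and whose axes are the tool frame's). Camera axes: x right, y down, z forward; pixel columns grow to the right and rows downward; lengths in m; the calibration is good to about 2 mm. A picture is of the moment at which its call begins: read the wrist's pose just before it. There is no depth.
- job_done(): hands the job in, once; it reports no verdict.
The state is a dict: "time": time; "joints": joint angles; "dq": joint speeds; "joint_torque": joint torques, N m; "position": TCP position; "orientation": TCP orientation; "ft_force": force on the tool from outside, world axes, zero at the start; "ft_torque": the same for the moment, N m; "gripper_width": opening from 0.0 (shut) to 1.0 (fully open).
Only numpy, scipy, OpenCV 4.12 (cv2) and the standard library are available. Lean on these libraries where they do the work, as an engineer would, in place of code of your own. Each camera call takes 0.05 s, during which the arm holds its last target. There are 200 camera calls.

### The job

Spin the turntable by pushing its rim or one of the pegs on the rim until the stepped block (the one with a low half and a tall half) stands at the front, straight behind the wooden pointer, and leave it at rest there. Do not touch, lift or topple any of the blocks on the turntable, and leave the things lying on the bench alone.

Things in the scene. Friction and masses are not known exactly. Their poses are not given: they have to be found in the camera images.
- stand: Fixed base of the turntable, plywood, on the bench. Origin: on the turntable's vertical axis, at bench height. Its own -x axis points to the front, where a 50 mm wide arm carries the wooden pointer out from under the platter; z up.
- pointer (a point): Tip of the wooden pointer (arrow-shaped block, 36 mm wide, top 50 mm above the bench, level with the platter) at the front of the stand: 162 mm from the axis along the stand's -x, 14 mm outside the platter's edge. It points at the axis and does not turn.
- platter: Round plywood platter, 296 mm in diameter, 18 mm thick; origin on its axis at its underside, 32 mm above the bench (top at 50 mm); z up. Turns endlessly both ways about the vertical axis and stays where it is left: bearing friction 0.15 N m, about 1 N at the rim, hardly coasts. Its six rim pegs stand at 0, 60, 120, 180, 240, 300 degrees from its own x axis.
- peg (a point): One of six like wooden dowel pegs standing upright on the platter's rim, one piece with it, 138 mm from the axis, every 60 degrees; this one is on the platter's own x axis. 12 mm in diameter, 40 mm tall (tops 90 mm above the bench); this point is half-way up. A closed pair of fingertips fits between two pegs and can push either one.
- stepped_c (a point): THE block to bring to the front: roughed-out pipe blank with a step, 48 x 38 mm footprint, 52 mm tall over one half (its own -x half) and 22 mm over the other. Briar wood, loose, standing near 64 mm from the turntable's axis at any yaw; this point is its centre (middle of the footprint, half-way up). z of the frame is up.
- plain_c (a point): Plain cuboid block, 46 x 36 mm, 44 mm tall. Briar wood, loose, standing near 64 mm from the turntable's axis at any yaw; this point is its centre (middle of the footprint, half-way up). z of the frame is up.
- crusted_c (a point): Low block with a rough bark top, 46 x 38 mm, 40 mm tall to the cut wood (crust about 6 mm more). Briar wood, loose, standing near 64 mm from the turntable's axis at any yaw; this point is its centre (middle of the footprint, half-way up). z of the frame is up.
- pillar_c (a point): Slim square block, 34 x 34 mm, 54 mm tall. Briar wood, loose, standing near 64 mm from the turntable's axis at any yaw; this point is its centre (middle of the footprint, half-way up). z of the frame is up.
- spare_block: Loose bark-topped block on the bench to the left of the turntable, 70 x 50 x 50 mm; origin under its centre. To be left alone.
- sander: Cork sanding block lying on the bench at the left, 110 x 60 x 30 mm; origin under its centre. To be left alone.
- brush: Hand brush lying on the bench at the right; origin under its middle. To be left alone.
- jar: Small wax jar on the bench at the right, 64 mm in diameter, 75 mm tall; origin under its centre. To be left alone.
- offcut: Loose wood offcut on the bench beyond the turntable, 36 x 75 x 35 mm plus bark; origin under its centre. To be left alone.

How it is judged:
At the end, for the whole second after the job is handed in: The stepped block's centre is within 12 mm of the line from the pointer to the turntable's axis, on the pointer's side; all four blocks stand on the platter, within 90 mm of its axis; the platter is still; the things on the bench have moved less than 20 mm (y of stepped_c in the frame of stand between -0.012 and 0.012 m and x of stepped_c in the frame of stand below -0.04 m and angular speed of platter below 0.05 rad/s and horizontal distance between each of stepped_c, plain_c, crusted_c, pillar_c and platter below 0.09 m and height (world z) of stepped_c between 0.07 and 0.082 m and height (world z) of plain_c between 0.066 and 0.078 m and height (world z) of crusted_c between 0.064 and 0.076 m and height (world z) of pillar_c between 0.071 and 0.083 m and distance of each of spare_block, sander, brush, jar, offcut from where it was at the start of the episode below 0.02 m); the robot touches nothing.
It fails at once if the robot touches a block on the turntable (more than 1 N) (contact force between any of the fingers, the arm and stepped above 1 N or contact force between any of the fingers, the arm and plain above 1 N or contact force between any of the fingers, the arm and crusted above 1 N or contact force between any of the fingers, the arm and pillar above 1 N).
It fails at once if a block is lifted off the turntable, falls off it or tips over (height (world z) of stepped_c above 0.088 m or height (world z) of stepped_c below 0.064 m or angle between any of stepped_c, plain_c, crusted_c, pillar_c's own z axis and vertical above 0.3 rad or height (world z) of plain_c above 0.084 m or height (world z) of plain_c below 0.06 m or height (world z) of crusted_c above 0.082 m or height (world z) of crusted_c below 0.058 m or height (world z) of pillar_c above 0.089 m or height (world z) of pillar_c below 0.065 m).
It fails at once if something lying on the bench is pushed away (more than 20 mm) (distance of any of spare_block, sander, brush, jar, offcut from where it was at the start of the episode above 0.02 m).
It also fails if it takes over 48 s, if anything falls off the work surface, if the arm or the gripper's body presses on something with over 40 N, if the wrist force passes 120 N, or if a joint passes its speed limit or range.

## Working session

There is one attempt and no reset: what is moved stays moved. The work goes in short steps, Python scripts to look and compute and a tool call to move; the robot and the scene stay as the last step left them, time stands still between calls to the robot, and variables do not carry over. Pictures are saved under pics/ and viewed, about 8 in all and at most 12, crops included, and the job is handed in when it is done.

Besides the shell and the picture viewer there is one more tool, called after "Call:" by a JSON object that holds its "method" and its "body", one argument or row to a line. move_arm: Moves the arm, as the interface text tells. Its arguments: {"type":"object","properties":{"commands":{"type":"array"}},"required":["commands"]}

```bash
mkdir -p pics
python3 - <<'E'
from station import *
import cv2
s=sense();print(s['time'],s['position'],s['orientation'],s['ft_force'],s['gripper_width'])
for n in("scene","top"):
    d=snapshot(n);cv2.imwrite(f'pics/{n}0.png',d['img'][:,:,::-1]);print(n,d['mtx'].tolist(),d['k1'],d['R'].tolist(),d['t'].tolist())
E
```

```text
0.0 [ 0.16646189 -0.60221426  0.40382705] [-1.48048608  1.56923775  1.93083597] [-0.19863532 -0.31808861 -0.44036142] 0.9990551172279825
scene [[521.0335492451871, 0.0, 316.1968299047777], [0.0, 521.0335492451871, 228.25764411159787], [0.0, 0.0, 1.0]] -0.07783326792013083 [[0.39039896933843216, 0.920598940391019, -0.00928631737684261], [0.6832964833867077, -0.29649648676852686, -0.6672299072473297], [-0.6170045060863407, 0.2541405600939255, -0.7447939414256113]] [-0.25180854805591, -0.36238717137599785, 1.6098981632868776]
top [[502.02416217411303, 0.0, 317.10913581628904], [0.0, 502.02416217411303, 237.87718565346063], [0.0, 0.0, 1.0]] -0.1364812506324714 [[-0.027781927419936965, -0.9994967795929223, -0.015308562708871197], [-0.9859865287016932, 0.029920102881749278, -0.16411993377506345], [0.16449537904640063, 0.010534468516428468, -0.9863215982860043]] [0.023712092054999398, 0.5908031420795578, 1.0166934456725494]
```

View pics/top0.png

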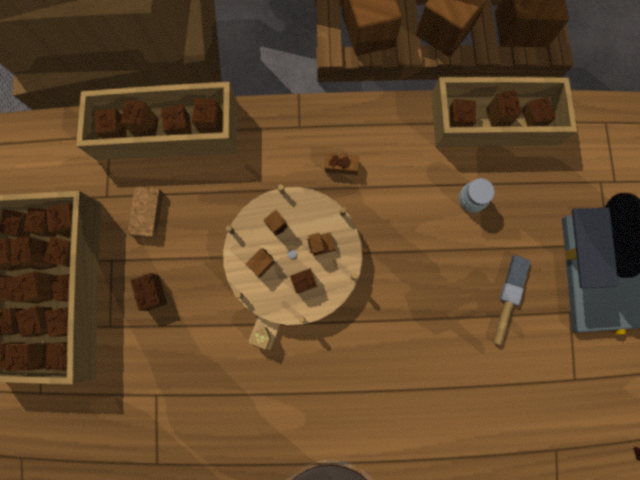

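View pics/scene0.png

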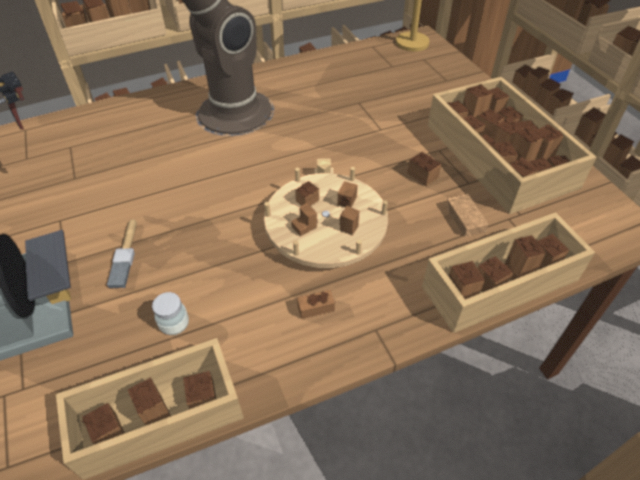

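The top view shows the platter at about (292,255), the pointer at (263,335) and pegs around the rim. The stepped block is probably the one at (320,243). I'll enlarge to confirm it and measure.

```bash
cat > h.py <<'E'
import numpy as np, cv2
def ray(d,u,v):
    m=d['mtx'];q=np.array([(u-m[0,2])/m[0,0],(v-m[1,2])/m[1,1]]);p=q.copy()
    for _ in range(20): p=q/(1+d['k1']*(p@p))
    R=np.array(d['R']);return -R.T@np.array(d['t']), R.T@np.array([p[0],p[1],1])
def pt(d,u,v,z):
    d['mtx']=np.array(d['mtx']);c,r=ray(d,u,v);return c+r*(z-c[2])/r[2]
def px(d,X):
    c=np.array(d['R'])@X+np.array(d['t']);s=c[:2]/c[2];s=s*(1+d['k1']*(s@s));m=np.array(d['mtx']);return s*[m[0,0],m[1,1]]+m[:2,2]
E
python3 - <<'E'
from h import *
from station import *
d=snapshot('top');im=d['img'][:,:,::-1].copy()
# platter top ellipse by colour
hsv=cv2.cvtColor(im,cv2.COLOR_BGR2HSV)
for p in[(290,215),(340,270),(240,250),(200,250),(330,350),(320,243),(263,335)]: print(p,hsv[p[1],p[0]])
cv2.imwrite('pics/c1.png',cv2.resize(im[170:365,200:400],None,fx=3,fy=3,interpolation=2))
e=snapshot('scene')['img'][140:280,250:400,::-1]
a=cv2.resize(e,None,fx=4,fy=4,interpolation=2);cv2.imwrite('pics/c2.png',a)
E
```

```text
(290, 215) [ 17 122 167]
(340, 270) [ 17 119 176]
(240, 250) [ 17 118 180]
(200, 250) [ 15 152 129]
(330, 350) [ 15 160  97]
(320, 243) [ 15 189  97]
(263, 335) [ 22 126 162]
```

View pics/c1.png

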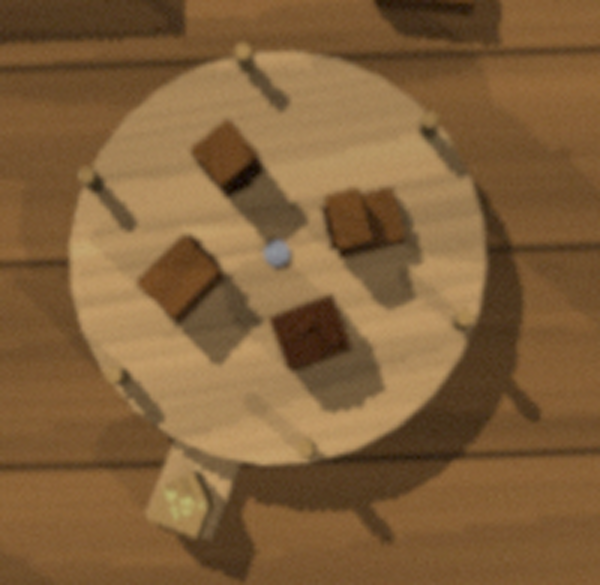

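View pics/c2.png

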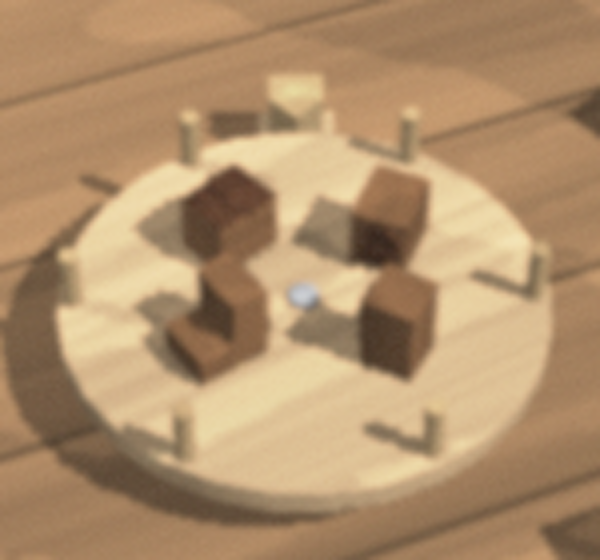

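Stepped block confirmed on the right, at crop pixel (365,220) in the top view. In the scene crop it is at (220,320). Now converting to positions.

Run:
```python
from h import *
from station import *
d=snapshot('top');s=snapshot('scene')
c=lambda u,v,z:pt(d,200+(u+.5)/3-.5,170+(v+.5)/3-.5,z)
g=lambda u,v,z:pt(s,250+u/4,140+v/4,z)
pk=np.array([c(u,v,.09)[:2] for u,v in[(245,50),(430,118),(468,318),(308,445),(118,374),(88,173)]])
A=pk.mean(0);print('pegs',pk.round(3).tolist(),'axis',A)
im=d['img'][:,:,::-1].copy();hsv=cv2.cvtColor(im,cv2.COLOR_BGR2HSV)
print('hub',c(277,253,.055),g(303,295,.055))
# rim: points from crop
rim=np.array([c(u,v,.05)[:2] for u,v in[(70,250),(487,250),(270,50),(275,465),(400,90),(420,415)]])
q=np.linalg.lstsq(np.c_[2*rim,np.ones(len(rim))],(rim**2).sum(1),rcond=None)[0];print('rim',q[:2],(q[2]+q[0]**2+q[1]**2)**.5)
A=q[:2]
print('peg r',np.linalg.norm(pk-A,axis=1),'ang',np.degrees(np.arctan2(*(pk-A).T[::-1])))
an=lambda p:(p[:2].round(3),np.linalg.norm(p[:2]-A).round(3),np.degrees(np.arctan2(p[1]-A[1],p[0]-A[0])).round(1))
print('pointer',an(c(180,503,.05)),an(g(297,88,.05)))
print('arm edges at rim',an(c(172,443,.04)),an(c(240,463,.04)))
print('tall',an(c(349,220,.102)),'lowedge',an(c(400,213,.072)),an(g(190,352,.072)),an(g(236,275,.102)))
for n,(u,v),z in[('offcut',(342,162),.03),('jar',(478,195),.06),('brush',(512,295),.02),('spare',(148,292),.05)]:
    print(n,pt(d,u,v,z)[:2].round(3))
```

```text
pegs [[0.695, 0.078], [0.643, -0.049], [0.505, -0.069], [0.423, 0.04], [0.474, 0.167], [0.612, 0.187]] axis [0.55872914 0.05886812]
hub [0.55749858 0.06019345 0.055     ] [0.56013485 0.06122128 0.055     ]
rim [0.55699632 0.05987811] 0.14787614956785922
peg r [0.1395558  0.13869464 0.13943126 0.1351476  0.13551809 0.13856181] ang [   7.27471642  -51.64519599 -111.95593812 -171.57366709  127.88853944
   66.63723517]
pointer (array([0.386, 0.131]), np.float64(0.185), np.float64(157.3)) (array([0.382, 0.135]), np.float64(0.19), np.float64(156.7))
arm edges at rim (array([0.427, 0.138]), np.float64(0.151), np.float64(149.1)) (array([0.412, 0.09 ]), np.float64(0.148), np.float64(168.2))
tall (array([0.572, 0.008]), np.float64(0.054), np.float64(-73.7)) lowedge (array([ 0.581, -0.026]), np.float64(0.09), np.float64(-74.7)) (array([ 0.59 , -0.022]), np.float64(0.089), np.float64(-68.0)) (array([0.571, 0.015]), np.float64(0.048), np.float64(-72.5))
offcut [ 0.764 -0.053]
jar [ 0.672 -0.343]
brush [ 0.457 -0.414]
spare [0.485 0.37 ]
```

Run:
```python
from station import *
from scipy.spatial.transform import Rotation as T
import numpy as np
s=sense();R=T.from_euler('xyz',s['orientation']).as_matrix();print(R.round(4));print(s['joints'],s['time'])
print('azim y',np.degrees(np.arctan2(R[1,1],R[0,1])),'z',np.degrees(np.arctan2(R[1,2],R[0,2])),'tcp az',np.degrees(np.arctan2(s['position'][1],s['position'][0])))
```

```text
[[-2.000e-04  2.666e-01 -9.638e-01]
 [ 4.000e-04 -9.638e-01 -2.666e-01]
 [-1.000e+00 -5.000e-04  1.000e-04]]
[ 1.23275674  0.41136452 -0.01269778  1.59644143  0.00563262  1.13430279
 -0.08220597] 0.3
azim y -74.53839469305863 z -164.5383929039011 tcp az -74.54138894921772
```

Call:
{"method": "move_arm", "body": {
  "commands": [
    {"jaw": -1,"dy": -0.58,"dz": -0.68},
    {"jaw": -1,"dy": -0.58,"dz": -0.68},
    {"jaw": -1,"dy": -0.58,"dz": -0.68},
    {"jaw": -1,"dy": -0.58,"dz": -0.68},
    {"jaw": -1,"dy": -0.58,"dz": -0.68},
    {"jaw": -1,"dy": -0.58,"dz": -0.68},
    {"jaw": -1,"dy": -0.58,"dz": -0.68},
    {"jaw": -1,"dy": -0.58,"dz": -0.68},
    {"jaw": -1,"dy": -0.58,"dz": -0.68},
    {"jaw": -1,"dy": -0.58,"dz": -0.68},
    {"jaw": -1,"dy": -0.58,"dz": -0.68},
    {"jaw": -1,"dy": -0.58,"dz": -0.68},
    {"jaw": -1,"dy": -0.58,"dz": -0.68},
    {"jaw": -1,"dy": -0.58,"dz": -0.68},
    {"jaw": -1,"dy": -0.58,"dz": -0.68},
    {"jaw": -1,"dy": -0.58,"dz": -0.68},
    {"jaw": -1,"dy": -0.58,"dz": -0.68},
    {"jaw": -1,"dy": -0.58,"dz": -0.68},
    {"jaw": -1,"dy": -0.58,"dz": -0.68},
    {"jaw": -1,"dy": -0.58,"dz": -0.68}
  ]
}}

```text
invalid input
```

Call:
{"method": "move_arm", "body": {
  "commands": [
    {"jaw": -1,"wx": -1},
    {"jaw": -1,"wx": -1},
    {"jaw": -1,"wx": -1},
    {"jaw": -1,"wx": -1},
    {"jaw": -1,"wx": -1},
    {"jaw": -1,"wx": -1},
    {"jaw": -1,"wx": -1},
    {"jaw": -1,"wx": -1},
    {"jaw": -1,"wx": -1},
    {"jaw": -1,"wx": -1},
    {"jaw": -1,"wx": -1},
    {"jaw": -1,"wx": -1},
    {"jaw": -1,"wx": -1},
    {"jaw": -1,"wx": -1}
  ]
}}

```text
invalid input
```

Call:
{"method": "move_arm", "body": {
  "commands": [
    {"jaw": -1,"wx": -1},
    {"jaw": -1,"wx": -1},
    {"jaw": -1,"wx": -1},
    {"jaw": -1,"wx": -1},
    {"jaw": -1,"wx": -1},
    {"jaw": -1,"wx": -1},
    {"jaw": -1,"wx": -1},
    {"jaw": -1,"wx": -1},
    {"jaw": -1,"wx": -1},
    {"jaw": -1,"wx": -1},
    {"jaw": -1,"wx": -1},
    {"jaw": -1,"wx": -1},
    {"jaw": -1,"wx": -1},
    {"jaw": -1,"wx": -0.6},
    {"jaw": -1}
  ]
}}

```text
invalid input
```

```bash
cat > st.py <<'E'
from station import *
from scipy.spatial.transform import Rotation as T
import numpy as np
s=sense();R=T.from_euler('xyz',s['orientation']).as_matrix();p=s['position'];A=np.array([.558,.060])
tip=p+R[:,0]*.182
print('t',s['time'],'tcp',p.round(4),'tip',tip.round(4),'y az',np.degrees(np.arctan2(R[1,1],R[0,1])).round(2),'F',s['ft_force'].round(2) if hasattr(s['ft_force'],'round') else s['ft_force'],s['gripper_width'])
v=tip[:2]-A;print('tip r',np.linalg.norm(v).round(4),'phi',np.degrees(np.arctan2(v[1],v[0])).round(2),'j7',s['joints'][6])
E
python3 - <<'E'
from st import *
from h import *
d=snapshot('wrist');cv2.imwrite('pics/w1.png',d['img'][:,:,::-1])
E
```

```text
t 0.3 tcp [ 0.1666 -0.6023  0.4044] tip [ 0.1665 -0.6023  0.2224] y az -74.54 F [-0.7  -0.4   0.03] 1.0040461845356574
tip r 0.7693 phi -120.59 j7 -0.08220596512418687
```

View pics/w1.png

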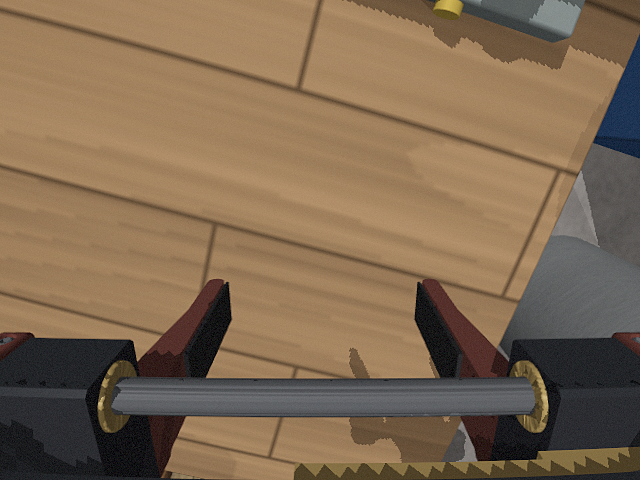

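All three move calls were refused ("invalid input") and the arm hasn't moved, so the wrist picture only shows bare bench at the start pose. The rows probably need every key.

Call:
{"method": "move_arm", "body": {
  "commands": [
    {"jaw": -1,"dx": 0,"dy": -0.58,"dz": -0.68,"wx": 0,"wy": 0,"wz": 0},
    {"jaw": -1,"dx": 0,"dy": -0.58,"dz": -0.68,"wx": 0,"wy": 0,"wz": 0},
    {"jaw": -1,"dx": 0,"dy": -0.58,"dz": -0.68,"wx": 0,"wy": 0,"wz": 0},
    {"jaw": -1,"dx": 0,"dy": -0.58,"dz": -0.68,"wx": 0,"wy": 0,"wz": 0},
    {"jaw": -1,"dx": 0,"dy": -0.58,"dz": -0.68,"wx": 0,"wy": 0,"wz": 0},
    {"jaw": -1,"dx": 0,"dy": -0.58,"dz": -0.68,"wx": 0,"wy": 0,"wz": 0},
    {"jaw": -1,"dx": 0,"dy": -0.58,"dz": -0.68,"wx": 0,"wy": 0,"wz": 0},
    {"jaw": -1,"dx": 0,"dy": -0.58,"dz": -0.68,"wx": 0,"wy": 0,"wz": 0},
    {"jaw": -1,"dx": 0,"dy": -0.58,"dz": -0.68,"wx": 0,"wy": 0,"wz": 0},
    {"jaw": -1,"dx": 0,"dy": -0.58,"dz": -0.68,"wx": 0,"wy": 0,"wz": 0},
    {"jaw": -1,"dx": 0,"dy": -0.58,"dz": -0.68,"wx": 0,"wy": 0,"wz": 0},
    {"jaw": -1,"dx": 0,"dy": -0.58,"dz": -0.68,"wx": 0,"wy": 0,"wz": 0},
    {"jaw": -1,"dx": 0,"dy": -0.58,"dz": -0.68,"wx": 0,"wy": 0,"wz": 0},
    {"jaw": -1,"dx": 0,"dy": -0.58,"dz": -0.68,"wx": 0,"wy": 0,"wz": 0},
    {"jaw": -1,"dx": 0,"dy": -0.58,"dz": -0.68,"wx": 0,"wy": 0,"wz": 0},
    {"jaw": -1,"dx": 0,"dy": -0.58,"dz": -0.68,"wx": 0,"wy": 0,"wz": 0},
    {"jaw": -1,"dx": 0,"dy": -0.58,"dz": -0.68,"wx": 0,"wy": 0,"wz": 0},
    {"jaw": -1,"dx": 0,"dy": -0.58,"dz": -0.68,"wx": 0,"wy": 0,"wz": 0},
    {"jaw": -1,"dx": 0,"dy": -0.58,"dz": -0.68,"wx": 0,"wy": 0,"wz": 0},
    {"jaw": -1,"dx": 0,"dy": -0.58,"dz": -0.68,"wx": 0,"wy": 0,"wz": 0}
  ]
}}

```text
time: 2.35
position: [0.6683, 0.1392, 0.4045]
orientation: [1.53, 1.57, -1.343]
ft_force: [0.4, -0.0, 0.0]
gripper_width: 0.005
```

Call:
{"method": "move_arm", "body": {
  "commands": [
    {"jaw": -1,"dx": 0,"dy": 0,"dz": 0,"wx": -1,"wy": 0,"wz": 0},
    {"jaw": -1,"dx": 0,"dy": 0,"dz": 0,"wx": -1,"wy": 0,"wz": 0},
    {"jaw": -1,"dx": 0,"dy": 0,"dz": 0,"wx": -1,"wy": 0,"wz": 0},
    {"jaw": -1,"dx": 0,"dy": 0,"dz": 0,"wx": -1,"wy": 0,"wz": 0},
    {"jaw": -1,"dx": 0,"dy": 0,"dz": 0,"wx": -1,"wy": 0,"wz": 0},
    {"jaw": -1,"dx": 0,"dy": 0,"dz": 0,"wx": -1,"wy": 0,"wz": 0},
    {"jaw": -1,"dx": 0,"dy": 0,"dz": 0,"wx": -1,"wy": 0,"wz": 0},
    {"jaw": -1,"dx": 0,"dy": 0,"dz": 0,"wx": -1,"wy": 0,"wz": 0},
    {"jaw": -1,"dx": 0,"dy": 0,"dz": 0,"wx": -1,"wy": 0,"wz": 0},
    {"jaw": -1,"dx": 0,"dy": 0,"dz": 0,"wx": -1,"wy": 0,"wz": 0},
    {"jaw": -1,"dx": 0,"dy": 0,"dz": 0,"wx": -1,"wy": 0,"wz": 0},
    {"jaw": -1,"dx": 0,"dy": 0,"dz": 0,"wx": -1,"wy": 0,"wz": 0},
    {"jaw": -1,"dx": 0,"dy": 0,"dz": 0,"wx": -1,"wy": 0,"wz": 0},
    {"jaw": -1,"dx": 0,"dy": 0,"dz": 0,"wx": -1,"wy": 0,"wz": 0},
    {"jaw": -1,"dx": 0,"dy": 0,"dz": 0,"wx": -1,"wy": 0,"wz": 0},
    {"jaw": -1,"dx": 0,"dy": 0,"dz": 0,"wx": -1,"wy": 0,"wz": 0},
    {"jaw": -1,"dx": 0,"dy": 0,"dz": 0,"wx": -1,"wy": 0,"wz": 0},
    {"jaw": -1,"dx": 0,"dy": 0,"dz": 0,"wx": -1,"wy": 0,"wz": 0}
  ]
}}

```text
time: 4.15
position: [0.6674, 0.1377, 0.4045]
orientation: [-0.639, 1.57, -2.252]
ft_force: [0.5, 1.3, -0.1]
gripper_width: 0.005
```

Call:
{"method": "move_arm", "body": {
  "commands": [
    {"jaw": -1,"dx": 0,"dy": 0,"dz": 0,"wx": -1,"wy": 0,"wz": 0},
    {"jaw": -1,"dx": 0,"dy": 0,"dz": 0,"wx": -1,"wy": 0,"wz": 0},
    {"jaw": -1,"dx": 0,"dy": 0,"dz": 0,"wx": -1,"wy": 0,"wz": 0},
    {"jaw": -1,"dx": 0,"dy": 0,"dz": 0,"wx": -1,"wy": 0,"wz": 0},
    {"jaw": -1,"dx": 0,"dy": 0,"dz": 0,"wx": -1,"wy": 0,"wz": 0},
    {"jaw": -1,"dx": 0,"dy": 0,"dz": 0,"wx": -1,"wy": 0,"wz": 0},
    {"jaw": -1,"dx": 0,"dy": 0,"dz": 0,"wx": -1,"wy": 0,"wz": 0},
    {"jaw": -1,"dx": 0,"dy": 0,"dz": 0,"wx": -1,"wy": 0,"wz": 0},
    {"jaw": -1,"dx": 0,"dy": 0,"dz": 0,"wx": -1,"wy": 0,"wz": 0},
    {"jaw": -1,"dx": 0,"dy": 0,"dz": 0,"wx": -0.6,"wy": 0,"wz": 0},
    {"jaw": -1,"dx": 0,"dy": 0,"dz": 0,"wx": 0,"wy": 0,"wz": 0}
  ]
}}

```text
time: 5.25
position: [0.6674, 0.1376, 0.4044]
orientation: [-1.986, 1.57, -2.931]
ft_force: [0.5, 0.1, -0.0]
gripper_width: 0.006
```

Run:
```python
from st import *
from h import *
d=snapshot('wrist');cv2.imwrite('pics/w2.png',d['img'][:,:,::-1])
M=np.array(d['tool_from_camera']);Rw=R@M[:3,:3];cw=p+R@M[:3,3]
d['R']=Rw.T;d['t']=-Rw.T@cw
for a in[7.8,67.8]:
    X=np.r_[A+.138*np.array([np.cos(np.radians(a)),np.sin(np.radians(a))]),.09];print('peg',a,px(d,X))
print('tip',px(d,tip))
```

```text
t 5.25 tcp [0.6674 0.1376 0.4044] tip [0.6674 0.1376 0.2224] y az 35.87 F [ 0.55  0.1  -0.01] 0.005994724407258315
tip r 0.1341 phi 35.36 j7 0.0001392525411379505
peg 7.8 [308.20198406 298.02854213]
peg 67.8 [299.96546499 130.93173481]
tip [322.57101025 302.63823434]
```

View pics/w2.png

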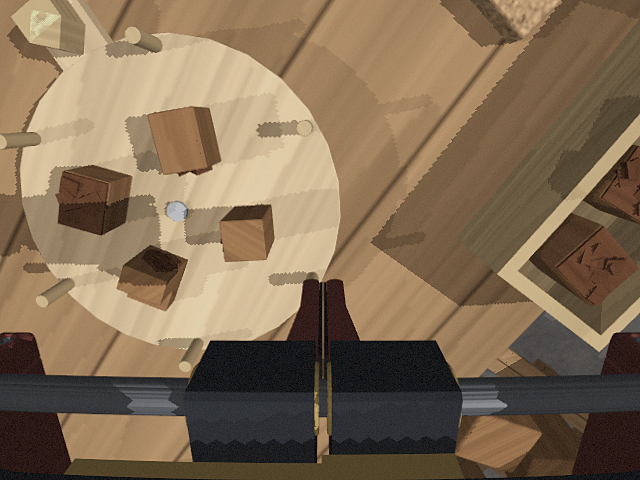

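The wrist view shows the 67.8° peg at (304,128) against a predicted (300,131), so calibration agrees. The fingertips sit over the rim gap and are clear of the blocks. I'll descend.

Call:
{"method": "move_arm", "body": {
  "commands": [
    {"jaw": -1,"dx": 0.8,"dy": 0.08,"dz": 0,"wx": 0,"wy": 0,"wz": 0},
    {"jaw": -1,"dx": 0.8,"dy": 0,"dz": 0,"wx": 0,"wy": 0,"wz": 0},
    {"jaw": -1,"dx": 0.8,"dy": 0,"dz": 0,"wx": 0,"wy": 0,"wz": 0},
    {"jaw": -1,"dx": 0.5,"dy": 0,"dz": 0,"wx": 0,"wy": 0,"wz": 0},
    {"jaw": -1,"dx": 0.3,"dy": 0,"dz": 0,"wx": 0,"wy": 0,"wz": 0},
    {"jaw": -1,"dx": 0,"dy": 0,"dz": 0,"wx": 0,"wy": 0,"wz": 0}
  ]
}}

```text
time: 5.9
position: [0.6702, 0.1399, 0.2426]
orientation: [-1.949, 1.568, -2.894]
ft_force: [0.1, 0.4, 0.1]
gripper_width: -0.001
```

Run:
```python
from st import *
print(np.round(s['joints'],2))
```

```text
t 5.9 tcp [0.6702 0.1399 0.2426] tip [0.6696 0.1398 0.0606] y az 35.82 F [0.07 0.43 0.11] -0.001029457976877138
tip r 0.1372 phi 35.56 j7 -0.09268512046538947
[ 0.19  0.8  -0.75  1.54  0.6   1.05 -0.09]
```

Call:
{"method": "move_arm", "body": {
  "commands": [
    {"jaw": -1,"dx": 0,"dy": -0.004,"dz": 0.144,"wx": 0.75,"wy": 0,"wz": 0},
    {"jaw": -1,"dx": 0,"dy": -0.004,"dz": 0.144,"wx": 0.75,"wy": 0,"wz": 0},
    {"jaw": -1,"dx": 0,"dy": -0.004,"dz": 0.144,"wx": 0.75,"wy": 0,"wz": 0},
    {"jaw": -1,"dx": 0,"dy": -0.004,"dz": 0.144,"wx": 0.75,"wy": 0,"wz": 0},
    {"jaw": -1,"dx": 0,"dy": -0.004,"dz": 0.144,"wx": 0.75,"wy": 0,"wz": 0},
    {"jaw": -1,"dx": 0,"dy": -0.004,"dz": 0.144,"wx": 0.75,"wy": 0,"wz": 0},
    {"jaw": -1,"dx": 0,"dy": -0.004,"dz": 0.144,"wx": 0.75,"wy": 0,"wz": 0},
    {"jaw": -1,"dx": 0,"dy": -0.004,"dz": 0.144,"wx": 0.75,"wy": 0,"wz": 0},
    {"jaw": -1,"dx": 0,"dy": -0.004,"dz": 0.144,"wx": 0.75,"wy": 0,"wz": 0},
    {"jaw": -1,"dx": 0,"dy": -0.004,"dz": 0.144,"wx": 0.75,"wy": 0,"wz": 0},
    {"jaw": -1,"dx": 0,"dy": -0.004,"dz": 0.144,"wx": 0.75,"wy": 0,"wz": 0},
    {"jaw": -1,"dx": 0,"dy": -0.004,"dz": 0.144,"wx": 0.75,"wy": 0,"wz": 0}
  ]
}}

```text
time: 7.1
position: [0.697, 0.06, 0.2471]
orientation: [2.136, 1.568, 0.561]
ft_force: [-1.8, 1.1, -0.2]
gripper_width: 0.005
```

```bash
python3 st.py
```

```text
t 7.1 tcp [0.697  0.06   0.2471] tip [0.6974 0.0603 0.0651] y az -0.26 F [-1.84  1.15 -0.24] 0.0046008381362012095
tip r 0.1394 phi 0.12 j7 -0.5154586521426674
```

Call:
{"method": "move_arm", "body": {
  "commands": [
    {"jaw": -1,"dx": 0.006,"dy": -0.004,"dz": 0.144,"wx": 0.75,"wy": 0,"wz": 0},
    {"jaw": -1,"dx": 0.006,"dy": -0.004,"dz": 0.144,"wx": 0.75,"wy": 0,"wz": 0},
    {"jaw": -1,"dx": 0.006,"dy": -0.004,"dz": 0.144,"wx": 0.75,"wy": 0,"wz": 0},
    {"jaw": -1,"dx": 0.006,"dy": -0.004,"dz": 0.144,"wx": 0.75,"wy": 0,"wz": 0},
    {"jaw": -1,"dx": 0.006,"dy": -0.004,"dz": 0.144,"wx": 0.75,"wy": 0,"wz": 0},
    {"jaw": -1,"dx": 0.006,"dy": -0.004,"dz": 0.144,"wx": 0.75,"wy": 0,"wz": 0},
    {"jaw": -1,"dx": 0.006,"dy": -0.004,"dz": 0.144,"wx": 0.75,"wy": 0,"wz": 0},
    {"jaw": -1,"dx": 0.006,"dy": -0.004,"dz": 0.144,"wx": 0.75,"wy": 0,"wz": 0},
    {"jaw": -1,"dx": 0.006,"dy": -0.004,"dz": 0.144,"wx": 0.75,"wy": 0,"wz": 0},
    {"jaw": -1,"dx": 0.006,"dy": -0.004,"dz": 0.144,"wx": 0.75,"wy": 0,"wz": 0},
    {"jaw": -1,"dx": 0.006,"dy": -0.004,"dz": 0.144,"wx": 0.75,"wy": 0,"wz": 0},
    {"jaw": -1,"dx": 0.006,"dy": -0.004,"dz": 0.144,"wx": 0.75,"wy": 0,"wz": 0},
    {"jaw": -1,"dx": 0.006,"dy": -0.004,"dz": 0.144,"wx": 0.75,"wy": 0,"wz": 0},
    {"jaw": -1,"dx": 0.006,"dy": -0.004,"dz": 0.144,"wx": 0.75,"wy": 0,"wz": 0}
  ]
}}

```text
time: 8.5
position: [0.6618, -0.032, 0.2432]
orientation: [2.543, 1.566, 0.235]
ft_force: [0.2, 1.4, 1.8]
gripper_width: 0.001
```

```bash
python3 st.py
```

```text
t 8.5 tcp [ 0.6618 -0.032   0.2432] tip [ 0.6626 -0.0318  0.0612] y az -42.26 F [0.24 1.43 1.82] 0.0012706967530781606
tip r 0.1392 phi -41.25 j7 -1.0368689547347651
```

Tracking well. I'll continue, with no height correction.

Call:
{"method": "move_arm", "body": {
  "commands": [
    {"jaw": -1,"dx": 0,"dy": -0.006,"dz": 0.144,"wx": 0.75,"wy": 0,"wz": 0},
    {"jaw": -1,"dx": 0,"dy": -0.006,"dz": 0.144,"wx": 0.75,"wy": 0,"wz": 0},
    {"jaw": -1,"dx": 0,"dy": -0.006,"dz": 0.144,"wx": 0.75,"wy": 0,"wz": 0},
    {"jaw": -1,"dx": 0,"dy": -0.006,"dz": 0.144,"wx": 0.75,"wy": 0,"wz": 0},
    {"jaw": -1,"dx": 0,"dy": -0.006,"dz": 0.144,"wx": 0.75,"wy": 0,"wz": 0},
    {"jaw": -1,"dx": 0,"dy": -0.006,"dz": 0.144,"wx": 0.75,"wy": 0,"wz": 0},
    {"jaw": -1,"dx": 0,"dy": -0.006,"dz": 0.144,"wx": 0.75,"wy": 0,"wz": 0},
    {"jaw": -1,"dx": 0,"dy": -0.006,"dz": 0.144,"wx": 0.75,"wy": 0,"wz": 0},
    {"jaw": -1,"dx": 0,"dy": -0.006,"dz": 0.144,"wx": 0.75,"wy": 0,"wz": 0},
    {"jaw": -1,"dx": 0,"dy": -0.006,"dz": 0.144,"wx": 0.75,"wy": 0,"wz": 0},
    {"jaw": -1,"dx": 0,"dy": -0.006,"dz": 0.144,"wx": 0.75,"wy": 0,"wz": 0},
    {"jaw": -1,"dx": 0,"dy": -0.006,"dz": 0.144,"wx": 0.75,"wy": 0,"wz": 0},
    {"jaw": -1,"dx": 0,"dy": -0.006,"dz": 0.144,"wx": 0.75,"wy": 0,"wz": 0},
    {"jaw": -1,"dx": 0,"dy": -0.006,"dz": 0.144,"wx": 0.75,"wy": 0,"wz": 0}
  ]
}}

```text
time: 9.9
position: [0.5732, -0.0757, 0.2429]
orientation: [3.031, 1.566, -0.011]
ft_force: [1.7, -1.2, -0.1]
gripper_width: 0.006
```

```bash
python3 st.py
```

```text
t 9.9 tcp [ 0.5732 -0.0757  0.2429] tip [ 0.5742 -0.0757  0.0609] y az -84.27 F [ 1.7  -1.22 -0.07] 0.00595830463768258
tip r 0.1367 phi -83.21 j7 -1.6028643525412636
```

Call:
{"method": "move_arm", "body": {
  "commands": [
    {"jaw": -1,"dx": 0,"dy": -0.002,"dz": 0.144,"wx": 0.75,"wy": 0,"wz": 0},
    {"jaw": -1,"dx": 0,"dy": -0.002,"dz": 0.144,"wx": 0.75,"wy": 0,"wz": 0},
    {"jaw": -1,"dx": 0,"dy": -0.002,"dz": 0.144,"wx": 0.75,"wy": 0,"wz": 0},
    {"jaw": -1,"dx": 0,"dy": -0.002,"dz": 0.144,"wx": 0.75,"wy": 0,"wz": 0},
    {"jaw": -1,"dx": 0,"dy": -0.002,"dz": 0.144,"wx": 0.75,"wy": 0,"wz": 0},
    {"jaw": -1,"dx": 0,"dy": -0.002,"dz": 0.144,"wx": 0.75,"wy": 0,"wz": 0},
    {"jaw": -1,"dx": 0,"dy": -0.002,"dz": 0.144,"wx": 0.75,"wy": 0,"wz": 0},
    {"jaw": -1,"dx": 0,"dy": -0.002,"dz": 0.144,"wx": 0.75,"wy": 0,"wz": 0},
    {"jaw": -1,"dx": 0,"dy": -0.001,"dz": 0.072,"wx": 0.375,"wy": 0,"wz": 0},
    {"jaw": -1,"dx": 0,"dy": 0,"dz": 0,"wx": 0,"wy": 0,"wz": 0}
  ]
}}

```text
time: 10.9
position: [0.5122, -0.0687, 0.2418]
orientation: [-2.758, 1.568, 0.041]
ft_force: [-0.4, 0.1, 0.3]
gripper_width: 0.004
```

Run:
```python
from st import *
from h import *
d=snapshot('wrist');cv2.imwrite('pics/w3.png',d['img'][:,:,::-1])
d=snapshot('top');t=cv2.resize(d['img'][170:365,200:400,::-1],None,fx=3,fy=3,interpolation=2);cv2.imwrite('pics/t3.png',t)
```

```text
t 10.9 tcp [ 0.5122 -0.0687  0.2418] tip [ 0.5127 -0.0687  0.0598] y az -109.6 F [-0.39  0.14  0.26] 0.004451106278916383
tip r 0.1365 phi -109.4 j7 -1.9876467211035729
```

View pics/t3.png

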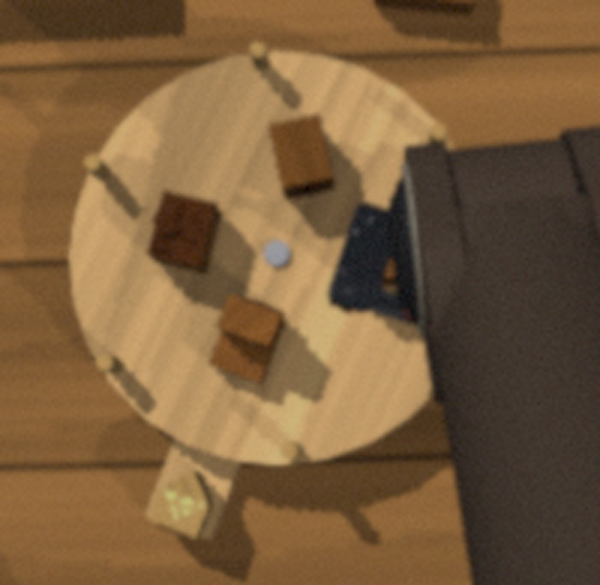

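The stepped block is now at crop pixel (247,340), just short of the pointer line. Working out the remaining angle.

Run:
```python
from h import *
from station import *
d=snapshot('top');A=np.array([.558,.060])
c=lambda u,v,z:pt(d,200+(u+.5)/3-.5,170+(v+.5)/3-.5,z)
an=lambda p:np.degrees(np.arctan2(p[1]-A[1],p[0]-A[0])).round(1)%360
t=c(253,321,.102);e=c(237,374,.072);m=t+(e-t)/3
print(t,e,m[:2],an(m),np.linalg.norm(m[:2]-A))
for u,v in[(260,48),(95,162),(105,362),(292,450)]:print('peg',an(c(u,v,.09)))
# pointer: light yellowish block centroid vs arm
for q in[(180,503,.05),(205,473,.05),(206,453,.032)]:print('ptr',an(c(*q)))
```

```text
[0.50598969 0.07418195 0.102     ] [0.47275802 0.08816114 0.072     ] [0.49491246 0.07884168] 163.4 0.0658410674198924
peg 2.9
peg 63.3
peg 123.3
peg 183.8
ptr 157.5
ptr 160.6
ptr 158.4
```

View pics/w3.png

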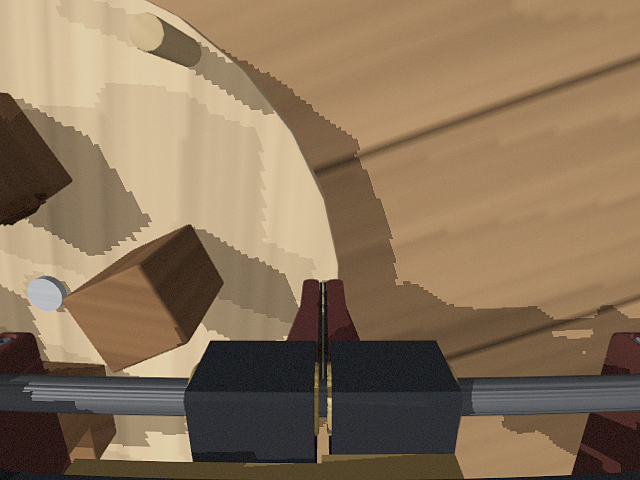

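The wrist view shows the finger clear of the blocks. The block sits at about 163° and the pointer line is at about 158°, so I'll push 5° more, back off and lift.

Call:
{"method": "move_arm", "body": {
  "commands": [
    {"jaw": -1,"dx": 0,"dy": 0,"dz": 0.063,"wx": 0.325,"wy": 0,"wz": 0},
    {"jaw": -1,"dx": 0,"dy": 0,"dz": 0.063,"wx": 0.325,"wy": 0,"wz": 0},
    {"jaw": -1,"dx": 0,"dy": 0,"dz": 0.063,"wx": 0.325,"wy": 0,"wz": 0},
    {"jaw": -1,"dx": 0,"dy": 0,"dz": 0.063,"wx": 0.325,"wy": 0,"wz": 0},
    {"jaw": -1,"dx": 0,"dy": 0,"dz": 0,"wx": 0,"wy": 0,"wz": 0},
    {"jaw": -1,"dx": 0,"dy": 0.02,"dz": -0.15,"wx": 0,"wy": 0,"wz": 0},
    {"jaw": -1,"dx": 0,"dy": 0.02,"dz": -0.15,"wx": 0,"wy": 0,"wz": 0},
    {"jaw": -1,"dx": -0.4,"dy": 0,"dz": 0,"wx": 0,"wy": 0,"wz": 0},
    {"jaw": -1,"dx": -0.8,"dy": 0,"dz": 0,"wx": 0,"wy": 0,"wz": 0},
    {"jaw": -1,"dx": -0.8,"dy": 0,"dz": 0,"wx": 0,"wy": 0,"wz": 0},
    {"jaw": -1,"dx": -0.8,"dy": 0.6,"dz": 0,"wx": 0,"wy": 0,"wz": 0},
    {"jaw": -1,"dx": 0,"dy": 0.9,"dz": 0,"wx": 0,"wy": 0,"wz": 0},
    {"jaw": -1,"dx": 0,"dy": 0.9,"dz": 0,"wx": 0,"wy": 0,"wz": 0},
    {"jaw": -1,"dx": 0,"dy": 0.9,"dz": 0,"wx": 0,"wy": 0,"wz": 0},
    {"jaw": -1,"dx": 0,"dy": 0.9,"dz": 0,"wx": 0,"wy": 0,"wz": 0},
    {"jaw": -1,"dx": 0,"dy": 0,"dz": 0,"wx": 0,"wy": 0,"wz": 0}
  ]
}}

```text
time: 12.65
position: [0.4216, -0.2695, 0.3805]
orientation: [1.519, 1.568, -2.065]
ft_force: [0.6, 0.1, -0.4]
gripper_width: 0.001
```

Run:
```python
from st import *
from h import *
d=snapshot('top');t=cv2.resize(d['img'][190:350,210:370,::-1],None,fx=4,fy=4,interpolation=2)[:600];cv2.imwrite('pics/t4.png',t)
```

```text
t 12.65 tcp [ 0.4216 -0.2695  0.3805] tip [ 0.4214 -0.27    0.1985] y az -115.37 F [ 0.64  0.12 -0.42] 0.0009135999762663035
tip r 0.3571 phi -112.49 j7 -1.5592104409775864
```

View pics/t4.png

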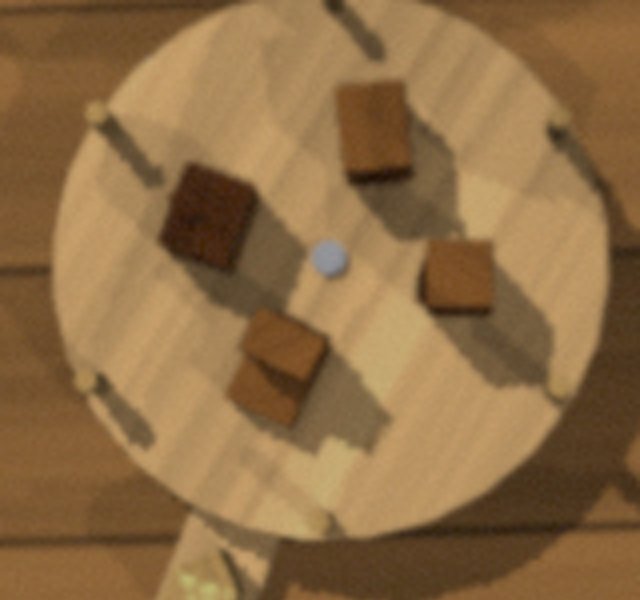

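Run:
```python
from h import *
from station import *
d=snapshot('top');A=np.array([.558,.060])
c=lambda u,v,z:pt(d,210+(u+.5)/4-.5,190+(v+.5)/4-.5,z)
an=lambda p:np.degrees(np.arctan2(p[1]-A[1],p[0]-A[0])).round(1)%360
t=c(285,346,.102);e=c(260,410,.072);m=t+(e-t)/3;r=np.linalg.norm(m[:2]-A)
print(m[:2],an(m),r,'lateral vs 158deg mm',1000*r*np.sin(np.radians(an(m)-158)))
for u,v in[(335,5),(97,112),(85,380),(320,520),(560,388),(560,122)]:print('peg',an(c(u,v,.09)))
# pointer arm edges at platter rim, z~.03
print(an(c(192,515,.03)),an(c(280,540,.03)))
s=snapshot('scene');cv2.imwrite('pics/s4.png',cv2.resize(s['img'][140:280,250:400,::-1],None,fx=4,fy=4,interpolation=2))
```

```text
[0.49732715 0.08573371] 157.0 0.06590461793049048 lateral vs 158deg mm -1.1501941782168024
peg 356.7
peg 57.7
peg 117.5
peg 177.7
peg 237.3
peg 296.7
149.7 168.1
```

View pics/s4.png

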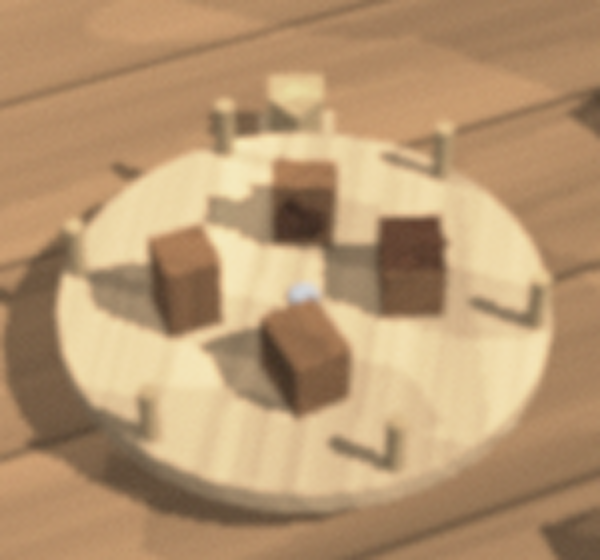

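The scene view agrees: the stepped block at (305,200) lies on the line from the pointer (297,90) to the hub (303,295), and all four blocks are upright. Handing in.

```bash
python3 -c "
from station import *
print(job_done())"
```

```text
the job is handed in; nothing more can be done
None
```

The stepped block now stands at the front, in line with the wooden pointer, and I've handed the job in; it reported no verdict. I pushed one rim peg clockwise with the closed fingertips, turning the platter about 130°. Then I backed the fingers off and lifted the arm clear to the right. The robot's clock read about 13 s at the end.

**Last checks:**
- **Alignment:** in the top view the block's centre is at about 157°, 66 mm from the axis. The pointer line is at 157–159°, so the block is about 1 mm off it; the limit is 12 mm. The second camera agrees.
- **Blocks and platter:** all four blocks are upright on the platter. I didn't measure the platter's speed; pictures taken moments apart showed no movement.
- **Forces:** the wrist force stayed around 2 N at the readings I took during the push, and was at noise level after I retracted.
- **Things on the bench:** I didn't re-measure them, but nothing was lowered near them.

**Problems along the way:**
- My first three move calls were refused because the rows left out some keys; the arm didn't move.
- The pointer's angle readings from its different features spread by about 3°, which is about 3 mm at the block.
- I viewed 9 pictures.

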